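Make up two staining kits

TASK

Make up the two staining kits from the stock standing on the robot's side of the microscope: the green tray gets the blue jar and the dropper bottles with the red and the black cap; the yellow tray gets the violet jar and the dropper bottle with the white cap. Stand each jar upright on the floor of its tray's large well and each bottle upright in a small well of its own (either one will do); leave the red jar standing where it is.

Things in the scene. Friction and masses are not known exactly. Their poses are not given: they have to be found in the camera images.
- tray_green: Green plastic kit tray, a block 86 x 202 x 22 mm fixed to the table. Three round flat-bottomed wells 16 mm deep (floor 6 mm above the underside) in a row along its long y axis, all at x = 0: large jar well, 74 mm across, at y = -58 mm; small bottle wells, 52 mm across, at y = +11 and y = +69 mm. Origin: centre of its underside; y points to the bottle end, z up.
- tray_yellow: Yellow plastic kit tray, a block 86 x 202 x 22 mm fixed to the table. Three round flat-bottomed wells 16 mm deep (floor 6 mm above the underside) in a row along its long y axis, all at x = 0: large jar well, 74 mm across, at y = -58 mm; small bottle wells, 52 mm across, at y = +11 and y = +69 mm. Origin: centre of its underside; y points to the bottle end, z up.
- jar_blue: Blue staining jar: a round clear jar with dark blue contents, a paper label and a light grey screw cap with a blue disc on top; 51 mm across, 80 mm tall, standing upright, closed. Origin: centre of its underside, z up.
- jar_violet: Violet staining jar: a round clear jar with pale violet contents, a paper label and a light grey screw cap with a violet disc on top; 51 mm across, 80 mm tall, standing upright, closed. Origin: centre of its underside, z up.
- jar_red: Red staining jar: a round clear jar with brownish red contents, a paper label and a light grey screw cap with a red disc on top; 51 mm across, 80 mm tall, standing upright, closed. Origin: centre of its underside, z up. Not needed; it stays where it is.
- bottle_red_cap: Dropper bottle, amber glass with a red cap and teat; round body 28 mm across up to about 40 mm, shoulder at 53 mm, then a narrower cap (20 mm across) that does not come off, up to 84 mm; standing with the jars (those at the far edge or far left are not meant). Origin: centre of its underside, z up.
- bottle_black_cap: Dropper bottle, amber glass with a black cap and teat; round body 28 mm across up to about 40 mm, shoulder at 53 mm, then a narrower cap (20 mm across) that does not come off, up to 84 mm; standing with the jars (those at the far edge or far left are not meant). Origin: centre of its underside, z up.
- bottle_white_cap: Dropper bottle, pale green with a white cap and teat; round body 28 mm across up to about 40 mm, shoulder at 53 mm, then a narrower cap (20 mm across) that does not come off, up to 84 mm; standing with the jars (those at the far edge or far left are not meant). Origin: centre of its underside, z up.
Not all that is in view belongs to the job. Leave any pink look-alike of the jar_blue alone.

How it is judged (in metres and radians):
At the end, for the whole second after the job is handed in: Blue jar, red-cap and black-cap bottle in wells of the green tray, violet jar and white-cap bottle in the yellow tray, jars in large wells: on the floor within 4 mm, within 13.5 mm of the well centre along each tray axis, upright within 0.1 rad, at rest; red jar upright, moved less than 15 mm (x of jar_blue in the frame of tray_green between -0.0135 and 0.0135 m and y of jar_blue in the frame of tray_green between -0.0715 and -0.0445 m and height (world z) of each of jar_blue, bottle_red_cap, bottle_black_cap, jar_violet, bottle_white_cap below 0.01 m and angle between each of jar_blue, bottle_red_cap, bottle_black_cap, jar_violet, bottle_white_cap, jar_red's own z axis and vertical below 0.1 rad and linear speed of each of jar_blue, bottle_red_cap, bottle_black_cap, jar_violet, bottle_white_cap below 0.02 m/s and ((x of bottle_red_cap in the frame of tray_green between -0.0135 and 0.0135 m and y of bottle_red_cap in the frame of tray_green between -0.0025 and 0.0245 m) or (x of bottle_red_cap in the frame of tray_green between -0.0135 and 0.0135 m and y of bottle_red_cap in the frame of tray_green between 0.0555 and 0.0825 m)) and ((x of bottle_black_cap in the frame of tray_green between -0.0135 and 0.0135 m and y of bottle_black_cap in the frame of tray_green between -0.0025 and 0.0245 m) or (x of bottle_black_cap in the frame of tray_green between -0.0135 and 0.0135 m and y of bottle_black_cap in the frame of tray_green between 0.0555 and 0.0825 m)) and x of jar_violet in the frame of tray_yellow between -0.0135 and 0.0135 m and y of jar_violet in the frame of tray_yellow between -0.0715 and -0.0445 m and ((x of bottle_white_cap in the frame of tray_yellow between -0.0135 and 0.0135 m and y of bottle_white_cap in the frame of tray_yellow between -0.0025 and 0.0245 m) or (x of bottle_white_cap in the frame of tray_yellow between -0.0135 and 0.0135 m and y of bottle_white_cap in the frame of tray_yellow between 0.0555 and 0.0825 m)) and distance of jar_red from where it was at the start of the episode below 0.015 m); the robot touches nothing.
It fails at once if the red jar is displaced by more than 30 mm or knocked over (distance of jar_red from where it was at the start of the episode above 0.03 m or angle between jar_red's own z axis and vertical above 0.5 rad).
It also fails if it takes over 128 s, if anything falls off the work surface, if the arm or the gripper's body presses on something with over 40 N, if the wrist force passes 120 N, or if a joint passes its speed limit or range.

ROBOT

A 6-joint arm with a two-finger parallel gripper is mounted at the origin on a cart in front of the work surface, level with it; the furniture and walls round the work are solid. World frame = base frame: x ahead of the robot, y to its left, z up, the work surface at z = 0. Lengths are in mm, angles in rad, forces in N, time in s.
With the tool pointing down it reaches from about 350 to 875 mm from the base axis. Payload 4.2 kg.
Tool frame: the origin (TCP) lies midway between the tips of the shut fingers; the grasp point (between the pads) lies 19 mm behind it (arm.hold_point_z is the distance from the TCP to the grasp point, in mm); z points along the fingers, y is the line along which they close (so a half turn about z gives the same grasp; the last joint's range is limited). The gripper opens to 85 mm and grips with 20 to 120 N. Pads are 22 mm wide; open, the fingers measure 114 mm over their backs; the gripper's body (76 mm by 85 mm) begins 54 mm behind the grasp point. The pads swing forward as they close: fully open they stand 13 mm farther back than shut.
Start: joints at [1.543, 0.385, 0.008, 0, -1.194, -0.259], TCP at [176.771, 599.459, 231.312] pointing down, gripper open.
Joint ranges: [-3.14, 3.14], [-1.21, 2.06], [-1.07, 1.41], [-3.16, 2.05], [-2.99, -0.16], [-3.1, 3.1]. Speed limits (rad/s): [2.79, 2.79, 3.14, 3.14, 3.14, 3.14].

INTERFACE

Orientations are given as a unit quaternion [x, y, z, w].
In Python, from bench import arm, vision gives the robot as it stands. The module is installed in compiled form; this text tells all that it offers.
- The arm moves only by the tool servo_tool, never from a script. Its argument "plan" is a list of rows, each a list of 7 numbers: the shift along the world's x, y, z each as a share of 300 mm, from -1 to 1, then the turn, a rotation vector about the world's x, y, z each as a share of 2 rad, from -1 to 1, then the opening, from 0 (shut) to 1 (fully open). A call has 1 to 20 rows; each row shifts and turns the commanded pose from where the row before left it; what a row does not reach is not made up. A row lasts 1/8 s, in which the tool goes at most 62.5 mm and 10.7 degrees, less where a joint would pass 70% of its speed; a pose out of reach is approached as far as the arm can. A call with a number of a shift or a turn outside -1 to 1 is refused whole. A call with a gripper value outside its range is refused whole. The fingers move at their own pace and stop on an object; the grip force is fixed at half the most. Time passes only in rows, so rows that do not move let the fingers close. It gives the time, the measured TCP pose, the force, the opening and the grip force at its end, in the units of the state.
- arm.read_state(): the state, without advancing time (a new reading comes with each control period).
- vision.get_image(name): name is "scene" or "top" or "wrist"; returns a dict with "image" (480x640x3 uint8, red, green, blue), "z_map" (480x640 float32, mm along the optical axis (not along the pixel's ray), 0 where there is no reading), "K" (3x3 intrinsics, pixels), "world_to_cam" (4x4, takes a point from world to camera coordinates); the wrist camera has in their place "mount" (4x4, takes a point from camera to tool coordinates, whose origin is the TCP and whose axes are the flange's). Camera axes: x right, y down, z forward; pixel columns grow to the right and rows downward; lengths in mm; the calibration is good to about 2 mm. The wrist camera is an equidistant fisheye: a pixel r from the principal point sees the ray r / f radians off the axis. A picture is of the moment at which its call begins: read the wrist's pose just before it.
- arm.job_done(): hands the job in; it is judged then, once.
The state is a dict: "clock": time; "joints": joint angles; "joint_vel": joint speeds; "joint_efforts": joint torques, N m; "position": TCP position; "ee_rot": TCP orientation; "contact_force": force on the tool from outside, world axes, zero at the start; "wrist_torque": the same for the moment, N m; "gripper_width": finger opening in mm; "grasp_force": force on a finger pad.
Only numpy, scipy, OpenCV 4.12 (cv2) and the standard library are available. Lean on these libraries where they do the work, as an engineer would, in place of code of your own. Each camera call takes 0.05 s, during which the arm holds its last target. There are 200 camera calls.

## Working session

There is one attempt and no reset: what is moved stays moved. The work goes in short steps, Python scripts to look and compute and a tool call to move; the robot and the scene stay as the last step left them, time stands still between calls to the robot, and variables do not carry over. Pictures are saved under pics/ and viewed, at most 14 in all, crops included, and the job is handed in when it is done.

Besides the shell and the picture viewer there is one more tool, called after "Emit:" by a JSON object that holds its "api" and its "payload", one argument or row to a line. servo_tool: Moves the arm, as the interface text tells. Its arguments: {"type":"object","properties":{"plan":{"type":"array"}},"required":["plan"]}

```bash
mkdir -p pics; cat >h.py <<'E'
import numpy as np,cv2
from bench import arm,vision
def grab(n,f=None):
    d=vision.get_image(n)
    np.savez(''+n+'.npz',**{k:v for k,v in d.items()})
    if f: cv2.imwrite('pics/'+f,cv2.cvtColor(d['image'],cv2.COLOR_RGB2BGR))
    return d
def world(d):
    z=d['z_map'].astype(float);K=d['K'];v,u=np.mgrid[:480,:640]
    P=np.stack([(u-K[0,2])*z/K[0,0],(v-K[1,2])*z/K[1,1],z,np.ones_like(z)],-1)
    W=P@np.linalg.inv(d['world_to_cam']).T
    W=W[...,:3];W[z==0]=np.nan
    return W
E
python3 - <<'E'
from h import *
s=arm.read_state();print(s)
grab('top','top.png');grab('scene','scene.png')
E
```

```text
{'clock': 0.0, 'joints': array([ 1.54259443e+00,  3.85558637e-01,  6.61413350e-03, -4.93058586e-04,
       -1.19402533e+00, -2.58609036e-01]), 'joint_vel': array([ 6.60498598e-05,  2.39414029e-04, -1.75112302e-03, -1.85997150e-04,
       -8.98716359e-04,  7.14328285e-04]), 'joint_efforts': array([ 1.82602946e-05, -3.92288017e+01,  1.88411969e+01,  4.18646783e+00,
       -4.49734333e-03, -2.41246831e-06]), 'position': array([176.62168816, 598.90301524, 230.21665196]), 'ee_rot': array([ 9.89721433e-01, -1.43004376e-01, -1.02698181e-04,  1.10589099e-03]), 'contact_force': array([-0.52693872,  0.20347559,  0.0770628 ]), 'wrist_torque': array([0.05304093, 0.05210945, 0.03481345]), 'grasp_force': 0.0, 'gripper_width': 85.52107967750202}
```

View pics/top.png

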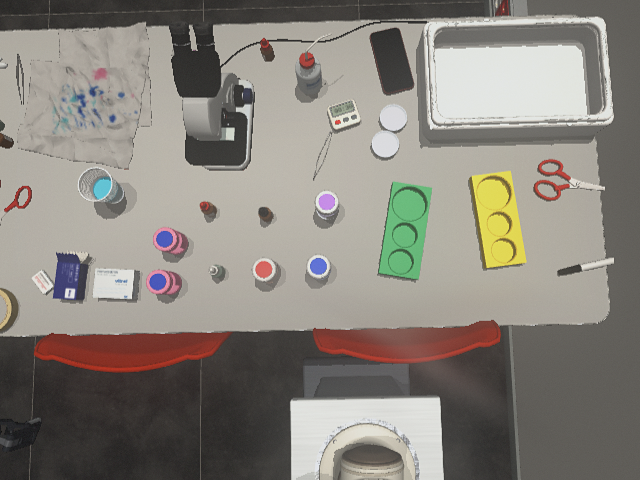

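View pics/scene.png

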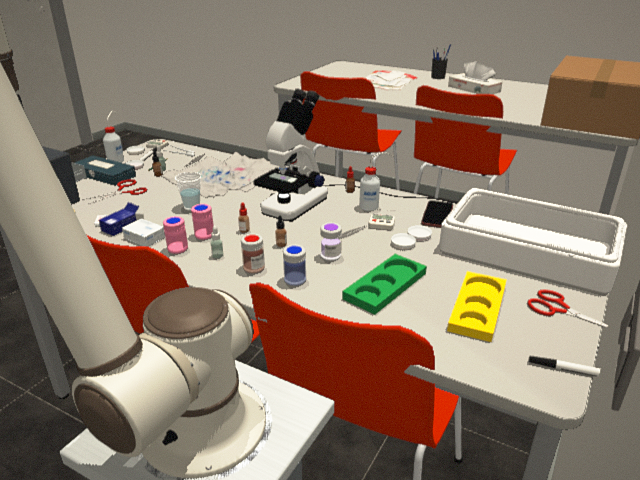

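The top view shows these candidates:
- **Blue jar:** (318,266), with a clear body and grey cap. The pink look-alikes at (170,240) and (163,282) are rejected.
- **Violet jar:** (326,205).
- **Red jar:** (264,270), which stays where it is.
- **Red-cap bottle:** (207,209). The one at the far edge, (266,48), is rejected.
- **Black-cap bottle:** (265,213). The one at far left, (5,140), is rejected.
- **White-cap bottle:** (216,271).
- **Trays:** green at (405,230), yellow at (498,220).

Next I'll measure these and check one close crop.

```bash
cat >meas.py <<'E'
from h import *
def run(d):
    W=world(d);im=d['image'];hsv=cv2.cvtColor(im,cv2.COLOR_RGB2HSV)
    out={}
    for n,(u,v),zr in [('blue',(318,266),(70,90)),('violet',(326,205),(70,90)),('redjar',(264,270),(70,90)),('redb',(207,209),(55,95)),('blackb',(265,213),(55,95)),('whiteb',(216,271),(55,95)),('pink1',(170,240),(70,95)),('pink2',(163,282),(70,95))]:
        w=W[v-28:v+28,u-28:u+28].reshape(-1,3);m=(w[:,2]>zr[0])&(w[:,2]<zr[1]);w=w[m]
        if len(w): print(n,len(w),'mid',((np.percentile(w,2,0)+np.percentile(w,98,0))/2).round(1),'mean',w.mean(0).round(1),'ext',np.ptp(w,axis=0).round(1))
    for n,lo,hi in [('green',50,85),('yellow',22,33)]:
        m=(hsv[...,0]>=lo)&(hsv[...,0]<=hi)&(hsv[...,1]>120)&(W[...,2]>16)&(W[...,2]<28)
        m[:,:350]=0
        p=W[m][:,:2].astype(np.float32);r=cv2.minAreaRect(p);
        print(n,m.sum(),r,'z',np.median(W[m][:,2]),'n',cv2.boxPoints(r).round(0).tolist())
        t=np.deg2rad(r[2]);
        for ang in (t,t+np.pi/2):
            e=np.array([np.cos(ang),np.sin(ang)]);q=(p-r[0])@e;print('  axis',e.round(3),np.ptp(q).round(1))
if __name__=='__main__':
    d=grab('top');run(d)
    c=cv2.cvtColor(d['image'],cv2.COLOR_RGB2BGR)[180:310,130:370]
    cv2.imwrite('pics/crop.png',cv2.resize(c,None,fx=3.2,fy=3.2,interpolation=cv2.INTER_CUBIC))
    ds=grab('scene')
    Ws=world(ds);hs=cv2.cvtColor(ds['image'],cv2.COLOR_RGB2HSV)
    for n,lo,hi in [('green',50,85),('yellow',22,33)]:
        m=(hs[...,0]>=lo)&(hs[...,0]<=hi)&(hs[...,1]>120)&(Ws[...,2]>17)&(Ws[...,2]<28);m[:240,:]=0
        r=cv2.minAreaRect(Ws[m][:,:2].astype(np.float32));print('scene',n,r)
    for n,(u,v) in [('blue',(295,251)),('violet',(331,228)),('redb',(243,208)),('blackb',(281,224)),('whiteb',(216,237))]:
        w=Ws[v-12:v+12,u-14:u+14].reshape(-1,3);w=w[w[:,2]>65];print('scene',n,w.mean(0).round(1),w[:,2].max().round(1))
E
python3 meas.py
```

```text
blue 483 mid [426.4  90.5  79.7] mean [426.   90.4  79.4] ext [49.2 48.9 11.7]
violet 468 mid [558.1  70.4  78.6] mean [557.6  70.5  79.3] ext [50.1 47.7 14.3]
redjar 478 mid [422.4 200.3  78.7] mean [422.  200.5  79.3] ext [47.6 49.5 14.1]
redb 76 mid [546.3 339.5  70. ] mean [556.5 327.5  68.9] ext [69.7 62.8 28.5]
blackb 74 mid [544.6 204.5  70.8] mean [543.  203.4  69.2] ext [19.7 19.1 28.7]
whiteb 75 mid [424.5 307.   70.9] mean [423.7 305.8  69.6] ext [18.4 17.9 27.8]
pink1 487 mid [489.2 403.2  78.2] mean [488.9 402.9  79.1] ext [50.3 50.4 16.1]
pink2 501 mid [401.8 416.   77.8] mean [402.1 415.2  79.2] ext [48.8 50.1 15. ]
green 0 ((0.0, 0.0), (0.0, 0.0), 0.0) z nan n [[0.0, 0.0], [0.0, 0.0], [0.0, 0.0], [0.0, 0.0]]
  return _methods._mean(a, axis=axis, dtype=dtype,
  ret = ret.dtype.type(ret / rcount)
Traceback (most recent call last):
  File "meas.py", line 17, in <module>
    d=grab('top');run(d)
                  ~~~^^^
  File "meas.py", line 15, in run
    e=np.array([np.cos(ang),np.sin(ang)]);q=(p-r[0])@e;print('  axis',e.round(3),np.ptp(q).round(1))
                                                                                 ~~~~~~^^^
ValueError: zero-size array to reduction operation maximum which has no identity
```

```bash
cat >meas2.py <<'E'
from h import *
d=dict(np.load('top.npz'));W=world(d);hsv=cv2.cvtColor(d['image'],cv2.COLOR_RGB2HSV)
print(hsv[268,415],W[268,415],hsv[196,475+5],W[190,480],W[260,520], W[300,450])
for n,lo,hi in [('green',50,90),('yellow',20,33)]:
    m=(hsv[...,0]>=lo)&(hsv[...,0]<=hi)&(hsv[...,1]>90)&(abs(W[...,2]-22)<5)
    m[:,:370]=0;m[:,535:]=0;m[:160]=0;m[290:]=0
    p=W[m]
    if len(p)==0: print(n,'none');continue
    r=cv2.minAreaRect(p[:,:2].astype(np.float32));print(n,m.sum(),r,np.median(p[:,2]))
    f=(hsv[...,0]>=lo)&(hsv[...,0]<=hi)&(abs(W[...,2]-6)<3);f[:,:370]=0;f[:,535:]=0;f[:160]=0;f[290:]=0
    k,l,st,c=cv2.connectedComponentsWithStats(f.astype(np.uint8))
    for i in range(1,k):
        if st[i,4]>100: print('  well',st[i,4],W[l==i].mean(0).round(1),np.ptp(W[l==i],axis=0).round(1))
w=W[195:222,195:222].reshape(-1,3);w=w[(w[:,2]>60)&(w[:,2]<95)];print('redb',len(w),((w.min(0)+w.max(0))/2).round(1),np.ptp(w,axis=0).round(1))
c=cv2.cvtColor(d['image'],cv2.COLOR_RGB2BGR)[180:310,130:370]
cv2.imwrite('pics/crop.png',cv2.resize(c,None,fx=3.2,fy=3.2,interpolation=cv2.INTER_CUBIC))
ds=grab('scene');Ws=world(ds)
for n,(u,v) in [('blue',(295,251)),('violet',(331,228)),('redb',(243,208)),('blackb',(281,224)),('whiteb',(216,237))]:
    w=Ws[v-12:v+12,u-14:u+14].reshape(-1,3);w=w[(w[:,2]>62)&(w[:,2]<95)];print('scene',n,((w.min(0)+w.max(0))/2).round(1),w[:,2].max().round(1))
E
python3 meas2.py
```

```text
[ 67 111 183] [ 421.74865377 -114.41653716   19.60775185] [ 29 155 226] [ 591.13087569 -266.24170437    4.66378367] [ 433.52569942 -338.25647357   20.9893885 ] [ 352.14917379 -190.42885823   -2.49892563]
green 1818 ((504.95733642578125, -96.2198486328125), (85.89237976074219, 202.23321533203125), 79.23636627197266) 21.34977304857557
  well 672 [ 563.4 -108.5    5.6] [71.4 70.7  6. ]
  well 346 [494.6 -95.5   5.7] [48.9 48.8  5.8]
  well 362 [437.9 -85.6   5.7] [50.6 48.4  6. ]
yellow 1957 ((524.0015869140625, -297.3573303222656), (202.5127716064453, 88.1128921508789), 6.272430419921875) 21.25057839156807
  well 698 [ 582.8 -293.7    5.7] [71.6 70.3  6. ]
  well 345 [ 514.  -301.4    5.7] [49.4 48.3  5.9]
  well 347 [ 456.8 -307.7    5.7] [50.5 47.5  6. ]
redb 70 [559.1 328.6  72.2] [17.  19.1 24.4]
scene blue [425.7  90.1  73.1] 84.1
scene violet [557.3  70.8  72.8] 83.3
scene redb [557.1 327.2  72.8] 83.5
scene blackb [545.7 205.4  72.4] 82.5
scene whiteb [422.9 308.8  72.5] 83.0
```

View pics/crop.png

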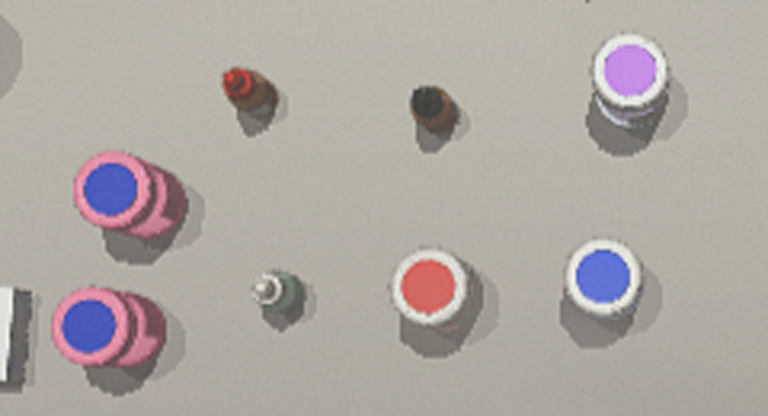

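The crop confirms the choices. The blue jar is at (602,276) with a clear body and grey cap, the pink-bodied look-alikes are at (110,190) and (90,325), and the three bottles and the violet and red jars are as listed. Tray rectangles measure 86x202 and 88x202, with tops near 21 mm and well floors near 6 mm, which matches the description. First move: above the red-cap bottle.

Emit:
{"api": "servo_tool", "payload": {
  "plan": [
    [0.141,-0.1,0,0,0,0,1],
    [0.141,-0.1,0,0,0,0,1],
    [0.141,-0.1,0,0,0,0,1],
    [0.141,-0.1,0,0,0,0,1],
    [0.141,-0.1,0,0,0,0,1],
    [0.141,-0.1,0,0,0,0,1],
    [0.141,-0.1,0,0,0,0,1],
    [0.141,-0.1,0,0,0,0,1],
    [0.141,-0.1,0,0,0,0,1],
    [0,0,-0.1,0,0,0,1],
    [0,0,0,0,0,0,1],
    [0,0,0,0,0,0,1]
  ]
}}

```text
clock: 1.7
position: [557.6, 330.0, 202.1]
ee_rot: [0.99, -0.142, 0.0, -0.0]
contact_force: [0.5, 0.5, 0.5]
gripper_width: 85.4
grasp_force: 0.0
```

```bash
python3 - <<'E'
from h import *
d=dict(np.load('scene.npz'));W=world(d).reshape(-1,3)
for n,c in [('red',(557.5,328)),('black',(545,204.5)),('white',(424,307.5)),('blue',(426,90.5))]:
    w=W[np.hypot(W[:,0]-c[0],W[:,1]-c[1])<30]
    C=-np.array(d['world_to_cam'][:3,:3].T@d['world_to_cam'][:3,3])[:2]-c  # lateral direction
    t=np.array([-C[1],C[0]]);t=t/np.hypot(*t)
    print(n,[(z,np.ptp((w[(w[:,2]>z)&(w[:,2]<z+6),:2]-c)@t).round(0),((w[(w[:,2]>z)&(w[:,2]<z+6),:2]-c)@t).mean().round(1)) for z in range(10,84,6) if ((w[:,2]>z)&(w[:,2]<z+6)).sum()>1])
print(arm.read_state()['position'])
E
```

```text
red [(10, np.float64(26.0), np.float64(0.3)), (16, np.float64(26.0), np.float64(1.9)), (22, np.float64(23.0), np.float64(-1.7)), (28, np.float64(23.0), np.float64(1.2)), (34, np.float64(26.0), np.float64(-0.1)), (40, np.float64(23.0), np.float64(0.6)), (46, np.float64(15.0), np.float64(0.8)), (52, np.float64(18.0), np.float64(0.5)), (58, np.float64(18.0), np.float64(0.8)), (64, np.float64(13.0), np.float64(1.2)), (70, np.float64(8.0), np.float64(1.4)), (76, np.float64(8.0), np.float64(1.6)), (82, np.float64(5.0), np.float64(1.3))]
black [(10, np.float64(25.0), np.float64(0.3)), (16, np.float64(25.0), np.float64(0.5)), (22, np.float64(25.0), np.float64(2.1)), (28, np.float64(27.0), np.float64(-2.2)), (34, np.float64(27.0), np.float64(-0.5)), (40, np.float64(25.0), np.float64(0.1)), (46, np.float64(20.0), np.float64(-0.3)), (52, np.float64(20.0), np.float64(-2.3)), (58, np.float64(17.0), np.float64(-1.7)), (64, np.float64(15.0), np.float64(0.3)), (70, np.float64(7.0), np.float64(-1.5)), (76, np.float64(7.0), np.float64(-1.2)), (82, np.float64(3.0), np.float64(-0.9))]
white [(10, np.flo
[... 421 characters left out ...]
t64(10.0), np.float64(-0.1)), (76, np.float64(8.0), np.float64(-1.0)), (82, np.float64(5.0), np.float64(-1.7))]
blue [(10, np.float64(47.0), np.float64(-0.4)), (16, np.float64(47.0), np.float64(-0.7)), (22, np.float64(47.0), np.float64(-0.7)), (28, np.float64(47.0), np.float64(0.0)), (34, np.float64(49.0), np.float64(-0.7)), (40, np.float64(49.0), np.float64(-1.3)), (46, np.float64(48.0), np.float64(0.4)), (52, np.float64(49.0), np.float64(-0.6)), (58, np.float64(46.0), np.float64(-2.2)), (64, np.float64(48.0), np.float64(0.5)), (70, np.float64(48.0), np.float64(-0.8)), (76, np.float64(48.0), np.float64(-0.8)), (82, np.float64(28.0), np.float64(3.2))]
[557.57365522 329.97884095 202.1309293 ]
```

Emit:
{"api": "servo_tool", "payload": {
  "plan": [
    [0,-0.006,-0.15,0,0,0,1],
    [0,0,-0.15,0,0,0,1],
    [0,0,-0.14,0,0,0,1],
    [0,0,-0.1,0,0,0,1],
    [0,0,0,0,0,0,0.5],
    [0,0,0,0,0,0,0],
    [0,0,0,0,0,0,0],
    [0,0,0,0,0,0,0],
    [0,0,0,0,0,0,0],
    [0,0,0,0,0,0,0],
    [0,0,0,0,0,0,0],
    [0,0,0,0,0,0,0],
    [0,0,0,0,0,0,0],
    [0,0,0,0,0,0,0]
  ]
}}

```text
clock: 3.45
position: [558.7, 328.7, 41.5]
ee_rot: [0.99, -0.143, 0.002, -0.001]
contact_force: [-0.8, 0.2, 6.1]
gripper_width: 19.5
grasp_force: 54.4
```

Emit:
{"api": "servo_tool", "payload": {
  "plan": [
    [0,0,0.1,0,0,0,0],
    [0,0,0.15,0,0,0,0],
    [0,0,0.15,0,0,0,0],
    [0,0,0.1,0,0,0,0],
    [-0.0504,-0.172,0,0,0,0,0],
    [-0.0504,-0.172,0,0,0,0,0],
    [-0.0504,-0.172,0,0,0,0,0],
    [-0.0504,-0.172,0,0,0,0,0],
    [-0.0504,-0.172,0,0,0,0,0],
    [-0.0504,-0.172,0,0,0,0,0],
    [-0.0504,-0.172,0,0,0,0,0],
    [-0.0504,-0.172,0,0,0,0,0],
    [0,0,-0.1,0,0,0,0],
    [0,0,-0.1,0,0,0,0],
    [0,0,-0.1,0,0,0,0],
    [0,0,0,0,0,0,0],
    [0,0,0,0,0,0,0]
  ]
}}

```text
clock: 5.58
position: [437.3, -85.1, 100.3]
ee_rot: [0.99, -0.143, 0.001, -0.0]
contact_force: [1.0, -0.5, -0.3]
gripper_width: 19.2
grasp_force: 53.2
```

```bash
python3 - <<'E'
from h import *
print(arm.read_state()['position'])
d=grab('scene');c=cv2.cvtColor(d['image'],cv2.COLOR_RGB2BGR)[180:340,240:520]
cv2.imwrite('pics/p1.png',cv2.resize(c,None,fx=2.5,fy=2.5))
E
```

```text
[437.29309339 -85.10226742 100.31562803]
```

View pics/p1.png

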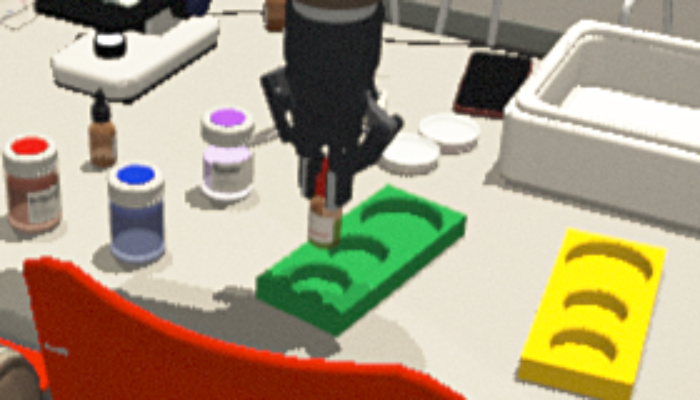

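The bottle hangs upright at (325,222), above the near well at (315,280). Lowering it now.

Emit:
{"api": "servo_tool", "payload": {
  "plan": [
    [0,0,-0.08,0,0,0,0],
    [0,0,-0.06,0,0,0,0],
    [0,0,-0.02,0,0,0,0],
    [0,0,-0.012,0,0,0,0],
    [0,0,0,0,0,0,0],
    [0,0,0,0,0,0,0]
  ]
}}

```text
clock: 6.38
position: [437.0, -85.1, 48.3]
ee_rot: [0.99, -0.143, 0.001, -0.0]
contact_force: [0.3, 1.0, -0.6]
gripper_width: 19.4
grasp_force: 53.2
```

Emit:
{"api": "servo_tool", "payload": {
  "plan": [
    [0,0,-0.004,0,0,0,0],
    [0,0,-0.002,0,0,0,0],
    [0,0,0,0,0,0,0],
    [0,0,0,0,0,0,0]
  ]
}}

```text
clock: 6.88
position: [437.7, -85.2, 47.4]
ee_rot: [0.99, -0.142, 0.001, -0.0]
contact_force: [-2.2, 0.2, 9.8]
gripper_width: 19.4
grasp_force: 56.4
```

Emit:
{"api": "servo_tool", "payload": {
  "plan": [
    [0,0,0,0,0,0,0.3],
    [0,0,0,0,0,0,0.6],
    [0,0,0,0,0,0,0.6],
    [0,0,0,0,0,0,0.6],
    [0,0,0.05,0,0,0,0.6],
    [0,0,0.15,0,0,0,0.7],
    [0,0,0.15,0,0,0,1],
    [0,0,0.15,0,0,0,1],
    [0.0597,0.161,0,0,0,0,1],
    [0.0597,0.161,0,0,0,0,1],
    [0.0597,0.161,0,0,0,0,1],
    [0.0597,0.161,0,0,0,0,1],
    [0.0597,0.161,0,0,0,0,1],
    [0.0597,0.161,0,0,0,0,1],
    [0,0,0,0,0,0,1],
    [0,0,0,0,0,0,1]
  ]
}}

```text
clock: 8.88
position: [543.4, 204.3, 195.2]
ee_rot: [0.99, -0.143, -0.001, 0.001]
contact_force: [-0.6, -0.3, 0.2]
gripper_width: 85.3
grasp_force: 0.0
```

```bash
cat >tray.py <<'E'
from h import *
# cap/jar-top points near each well, from scene (oblique) and top views
wells={'g69':(437.5,-84.2),'g11':(494.4,-94.8),'gJ':(562.7,-107.8),'y69':(456,-306),'y11':(513.5,-300),'yJ':(582,-292.4)}
for cam in('top','scene'):
    W=world(grab(cam,cam+'_%d.png'%int(arm.read_state()['clock']*100))).reshape(-1,3)
    for n,c in wells.items():
        w=W[(np.hypot(W[:,0]-c[0],W[:,1]-c[1])<40)&(W[:,2]>60)&(W[:,2]<95)]
        if len(w)>8: print(cam,n,len(w),'mid-off',((np.percentile(w,3,0)+np.percentile(w,97,0))/2)[:2].round(1)-c,'ztop',np.percentile(w[:,2],97).round(1),'ext',np.ptp(w,axis=0).round(0))
print(arm.read_state()['position'])
E
python3 tray.py
```

```text
top g69 80 mid-off [ 0.7 -1.2] ztop 88.9 ext [19. 20. 31.]
scene g69 104 mid-off [-1.7 -2. ] ztop 87.9 ext [22. 18. 31.]
[543.44858591 203.56210526 195.81091576]
```

Emit:
{"api": "servo_tool", "payload": {
  "plan": [
    [0.005,0,-0.15,0,0,0,1],
    [0,0,-0.15,0,0,0,1],
    [0,0,-0.13,0,0,0,1],
    [0,0,-0.085,0,0,0,1],
    [0,0,0,0,0,0,0.5],
    [0,0,0,0,0,0,0],
    [0,0,0,0,0,0,0],
    [0,0,0,0,0,0,0],
    [0,0,0,0,0,0,0],
    [0,0,0,0,0,0,0],
    [0,0,0,0,0,0,0],
    [0,0,0,0,0,0,0],
    [0,0,0,0,0,0,0]
  ]
}}

```text
clock: 10.6
position: [546.4, 205.1, 43.0]
ee_rot: [0.99, -0.143, 0.001, -0.001]
contact_force: [-0.7, -0.3, 6.3]
gripper_width: 18.0
grasp_force: 53.8
```

Emit:
{"api": "servo_tool", "payload": {
  "plan": [
    [0,0,0.1,0,0,0,0],
    [0,0,0.15,0,0,0,0],
    [0,0,0.15,0,0,0,0],
    [0,0,0.1,0,0,0,0],
    [-0.0289,-0.1667,0,0,0,0,0],
    [-0.0289,-0.1667,0,0,0,0,0],
    [-0.0289,-0.1667,0,0,0,0,0],
    [-0.0289,-0.1667,0,0,0,0,0],
    [-0.0289,-0.1667,0,0,0,0,0],
    [-0.0289,-0.1667,0,0,0,0,0],
    [0,0,-0.13,0,0,0,0],
    [0,0,-0.13,0,0,0,0],
    [0,0,-0.13,0,0,0,0],
    [0,0,-0.06,0,0,0,0],
    [0,0,-0.01,0,0,0,0],
    [0,0,-0.01,0,0,0,0],
    [0,0,0,0,0,0,0],
    [0,0,0,0,0,0,0]
  ]
}}

```text
clock: 12.85
position: [494.0, -95.3, 51.2]
ee_rot: [0.99, -0.143, 0.001, -0.0]
contact_force: [0.4, 0.2, -0.6]
gripper_width: 18.4
grasp_force: 53.1
```

Emit:
{"api": "servo_tool", "payload": {
  "plan": [
    [0,0,-0.006,0,0,0,0],
    [0,0,-0.004,0,0,0,0],
    [0,0,0,0,0,0,0],
    [0,0,0,0,0,0,0]
  ]
}}

```text
clock: 13.35
position: [494.5, -95.5, 48.9]
ee_rot: [0.99, -0.142, 0.001, 0.0]
contact_force: [-1.0, 0.7, 8.4]
gripper_width: 18.1
grasp_force: 55.8
```

Emit:
{"api": "servo_tool", "payload": {
  "plan": [
    [0,0,0,0,0,0,0.3],
    [0,0,0,0,0,0,0.6],
    [0,0,0,0,0,0,0.6],
    [0,0,0,0,0,0,0.6],
    [0,0,0.05,0,0,0,0.6],
    [0,0,0.15,0,0,0,0.7],
    [0,0,0.15,0,0,0,1],
    [0,0,0.15,0,0,0,1],
    [-0.0296,0.168,0,0,0,0,1],
    [-0.0296,0.168,0,0,0,0,1],
    [-0.0296,0.168,0,0,0,0,1],
    [-0.0296,0.168,0,0,0,0,1],
    [-0.0296,0.168,0,0,0,0,1],
    [-0.0296,0.168,0,0,0,0,1],
    [-0.0296,0.168,0,0,0,0,1],
    [-0.0296,0.168,0,0,0,0,1],
    [0,0,0,0,0,0,1],
    [0,0,0,0,0,0,1]
  ]
}}

```text
clock: 15.6
position: [422.0, 307.5, 197.0]
ee_rot: [0.99, -0.143, -0.0, 0.001]
contact_force: [0.4, -0.4, -0.1]
gripper_width: 85.1
grasp_force: 0.0
```

```bash
python3 tray.py
```

```text
top g69 79 mid-off [ 0.8 -1.2] ztop 89.7 ext [19. 19. 30.]
top g11 76 mid-off [-1.7 -0.1] ztop 89.8 ext [18. 18. 29.]
scene g69 100 mid-off [-0.4 -1.4] ztop 88.6 ext [18. 18. 30.]
scene g11 97 mid-off [-4.5 -0.6] ztop 87.9 ext [18. 19. 30.]
[422.3993353  306.78663539 197.29333797]
```

Emit:
{"api": "servo_tool", "payload": {
  "plan": [
    [0.005,0.003,-0.15,0,0,0,1],
    [0,0,-0.15,0,0,0,1],
    [0,0,-0.13,0,0,0,1],
    [0,0,-0.092,0,0,0,1],
    [0,0,0,0,0,0,0.5],
    [0,0,0,0,0,0,0],
    [0,0,0,0,0,0,0],
    [0,0,0,0,0,0,0],
    [0,0,0,0,0,0,0],
    [0,0,0,0,0,0,0],
    [0,0,0,0,0,0,0],
    [0,0,0,0,0,0,0],
    [0,0,0,0,0,0,0]
  ]
}}

```text
clock: 17.32
position: [424.6, 309.4, 42.3]
ee_rot: [0.99, -0.143, 0.001, -0.001]
contact_force: [-0.9, -1.0, 5.8]
gripper_width: 18.5
grasp_force: 53.6
```

Emit:
{"api": "servo_tool", "payload": {
  "plan": [
    [0,0,0.1,0,0,0,0],
    [0,0,0.15,0,0,0,0],
    [0,0,0.15,0,0,0,0],
    [0,0,0.1,0,0,0,0],
    [0.0095,-0.1864,0,0,0,0,0],
    [0.0095,-0.1864,0,0,0,0,0],
    [0.0095,-0.1864,0,0,0,0,0],
    [0.0095,-0.1864,0,0,0,0,0],
    [0.0095,-0.1864,0,0,0,0,0],
    [0.0095,-0.1864,0,0,0,0,0],
    [0.0095,-0.1864,0,0,0,0,0],
    [0.0095,-0.1864,0,0,0,0,0],
    [0.0095,-0.1864,0,0,0,0,0],
    [0.0095,-0.1864,0,0,0,0,0],
    [0.0095,-0.1864,0,0,0,0,0],
    [0,0,-0.13,0,0,0,0],
    [0,0,-0.13,0,0,0,0],
    [0,0,-0.1,0,0,0,0],
    [0,0,0,0,0,0,0],
    [0,0,0,0,0,0,0]
  ]
}}

```text
clock: 19.82
position: [456.2, -306.7, 84.0]
ee_rot: [0.99, -0.143, 0.001, 0.0]
contact_force: [-0.9, -0.3, -0.2]
gripper_width: 19.0
grasp_force: 52.8
```

Emit:
{"api": "servo_tool", "payload": {
  "plan": [
    [0,0,-0.08,0,0,0,0],
    [0,0,-0.025,0,0,0,0],
    [0,0,-0.01,0,0,0,0],
    [0,0,-0.006,0,0,0,0],
    [0,0,0,0,0,0,0],
    [0,0,0,0,0,0,0]
  ]
}}

```text
clock: 20.58
position: [456.1, -306.8, 48.4]
ee_rot: [0.99, -0.143, 0.001, 0.0]
contact_force: [-1.0, 0.5, 5.5]
gripper_width: 18.9
grasp_force: 55.1
```

Emit:
{"api": "servo_tool", "payload": {
  "plan": [
    [0,0,0,0,0,0,0.3],
    [0,0,0,0,0,0,0.6],
    [0,0,0,0,0,0,0.6],
    [0,0,0,0,0,0,0.6],
    [0,0,0.05,0,0,0,0.6],
    [0,0,0.15,0,0,0,0.7],
    [0,0,0.15,0,0,0,1],
    [0,0,0.15,0,0,0,1],
    [0.0484,0.1795,0,0,0,0,1],
    [0.0484,0.1795,0,0,0,0,1],
    [0.0484,0.1795,0,0,0,0,1],
    [0.0484,0.1795,0,0,0,0,1],
    [0.0484,0.1795,0,0,0,0,1],
    [0.0484,0.1795,0,0,0,0,1],
    [0.0484,0.1795,0,0,0,0,1],
    [0,0,0,0,0,0,1],
    [0,0,0,0,0,0,1]
  ]
}}

```text
clock: 22.7
position: [556.6, 70.5, 197.1]
ee_rot: [0.99, -0.143, 0.0, 0.0]
contact_force: [0.5, -0.2, 0.2]
gripper_width: 85.4
grasp_force: 0.0
```

```bash
python3 tray.py
```

```text
top g69 77 mid-off [ 0.9 -1.1] ztop 88.5 ext [19. 20. 28.]
top g11 74 mid-off [-1.5 -0.1] ztop 88.6 ext [18. 19. 29.]
top y69 86 mid-off [-0.1  0.7] ztop 89.4 ext [19. 17. 30.]
scene g69 102 mid-off [-1.  -1.4] ztop 87.9 ext [19. 18. 28.]
scene g11 99 mid-off [-4.4 -0.2] ztop 88.0 ext [19. 19. 29.]
scene y69 117 mid-off [-2.9 -0.5] ztop 87.1 ext [18. 19. 30.]
[556.53664069  69.53018054 196.9600198 ]
```

Emit:
{"api": "servo_tool", "payload": {
  "plan": [
    [0.003,0.002,-0.15,0,0,0,1],
    [0,0,-0.15,0,0,0,1],
    [0,0,-0.15,0,0,0,1],
    [0,0,-0.105,0,0,0,1],
    [0,0,0,0,0,0,0.7],
    [0,0,0,0,0,0,0.4],
    [0,0,0,0,0,0,0],
    [0,0,0,0,0,0,0],
    [0,0,0,0,0,0,0],
    [0,0,0,0,0,0,0],
    [0,0,0,0,0,0,0],
    [0,0,0,0,0,0,0],
    [0,0,0,0,0,0,0]
  ]
}}

```text
clock: 24.42
position: [559.1, 71.4, 31.9]
ee_rot: [0.99, -0.143, 0.002, -0.001]
contact_force: [-0.3, -0.4, 6.7]
gripper_width: 48.4
grasp_force: 62.2
```

Emit:
{"api": "servo_tool", "payload": {
  "plan": [
    [0,0,0.1,0,0,0,0],
    [0,0,0.15,0,0,0,0],
    [0,0,0.15,0,0,0,0],
    [0,0,0.1,0,0,0,0],
    [0.0115,-0.1735,0,0,0,0,0],
    [0.0115,-0.1735,0,0,0,0,0],
    [0.0115,-0.1735,0,0,0,0,0],
    [0.0115,-0.1735,0,0,0,0,0],
    [0.0115,-0.1735,0,0,0,0,0],
    [0.0115,-0.1735,0,0,0,0,0],
    [0.0115,-0.1735,0,0,0,0,0],
    [0,0,-0.13,0,0,0,0],
    [0,0,-0.13,0,0,0,0],
    [0,0,-0.1,0,0,0,0],
    [0,0,-0.06,0,0,0,0],
    [0,0,0,0,0,0,0],
    [0,0,0,0,0,0,0]
  ]
}}

```text
clock: 26.55
position: [583.0, -293.4, 55.5]
ee_rot: [0.99, -0.143, 0.001, 0.0]
contact_force: [-0.0, -0.1, -1.2]
gripper_width: 48.4
grasp_force: 62.2
```

Contact should come near z = 38, so I'll lower about 17 mm.

Emit:
{"api": "servo_tool", "payload": {
  "plan": [
    [0,0,-0.03,0,0,0,0],
    [0,0,-0.015,0,0,0,0],
    [0,0,-0.008,0,0,0,0],
    [0,0,-0.005,0,0,0,0],
    [0,0,0,0,0,0,0],
    [0,0,0,0,0,0,0]
  ]
}}

```text
clock: 27.3
position: [581.9, -293.2, 38.0]
ee_rot: [0.99, -0.143, -0.0, 0.0]
contact_force: [-2.7, 2.8, 6.2]
gripper_width: 47.9
grasp_force: 62.8
```

Emit:
{"api": "servo_tool", "payload": {
  "plan": [
    [0,0,0,0,0,0,0.7],
    [0,0,0,0,0,0,0.9],
    [0,0,0,0,0,0,0.9],
    [0,0,0,0,0,0,0.9],
    [0,0,0.05,0,0,0,0.9],
    [0,0,0.15,0,0,0,0.9],
    [0,0,0.18,0,0,0,1],
    [0,0,0.15,0,0,0,1],
    [-0.065,0.16,0,0,0,0,1],
    [-0.065,0.16,0,0,0,0,1],
    [-0.065,0.16,0,0,0,0,1],
    [-0.065,0.16,0,0,0,0,1],
    [-0.065,0.16,0,0,0,0,1],
    [-0.065,0.16,0,0,0,0,1],
    [-0.065,0.16,0,0,0,0,1],
    [-0.065,0.16,0,0,0,0,1],
    [0,0,0,0,0,0,1],
    [0,0,0,0,0,0,1]
  ]
}}

```text
clock: 29.55
position: [426.1, 90.9, 196.4]
ee_rot: [0.99, -0.142, 0.001, -0.0]
contact_force: [0.1, 0.0, -0.5]
gripper_width: 85.6
grasp_force: 0.0
```

```bash
python3 tray.py
```

```text
top g69 79 mid-off [ 0.8 -1.1] ztop 89.0 ext [19. 19. 33.]
top g11 76 mid-off [-1.7 -0.1] ztop 89.0 ext [18. 18. 29.]
top y69 85 mid-off [0. 1.] ztop 89.5 ext [19. 17. 31.]
top yJ 535 mid-off [-2.   0.6] ztop 89.1 ext [51. 51. 28.]
scene g69 102 mid-off [-1.5 -1.3] ztop 87.8 ext [20. 18. 30.]
scene g11 96 mid-off [-4.4 -0.8] ztop 88.6 ext [21. 19. 30.]
scene y69 117 mid-off [-2.7 -0.4] ztop 87.7 ext [18. 18. 29.]
scene yJ 410 mid-off [-3.2 -1.2] ztop 87.3 ext [54. 49. 24.]
[426.28245795  90.01980931 195.95068688]
```

Emit:
{"api": "servo_tool", "payload": {
  "plan": [
    [0,0,-0.15,0,0,0,1],
    [0,0,-0.15,0,0,0,1],
    [0,0,-0.15,0,0,0,1],
    [0,0,-0.1,0,0,0,1],
    [0,0,0,0,0,0,0.7],
    [0,0,0,0,0,0,0.4],
    [0,0,0,0,0,0,0],
    [0,0,0,0,0,0,0],
    [0,0,0,0,0,0,0],
    [0,0,0,0,0,0,0],
    [0,0,0,0,0,0,0],
    [0,0,0,0,0,0,0],
    [0,0,0,0,0,0,0]
  ]
}}

```text
clock: 31.28
position: [426.9, 91.0, 31.9]
ee_rot: [0.99, -0.142, 0.001, -0.001]
contact_force: [0.5, -3.5, 7.5]
gripper_width: 48.5
grasp_force: 62.8
```

Emit:
{"api": "servo_tool", "payload": {
  "plan": [
    [0,0,0.1,0,0,0,0],
    [0,0,0.15,0,0,0,0],
    [0,0,0.15,0,0,0,0],
    [0,0,0.1,0,0,0,0],
    [0.0909,-0.1323,0,0,0,0,0],
    [0.0909,-0.1323,0,0,0,0,0],
    [0.0909,-0.1323,0,0,0,0,0],
    [0.0909,-0.1323,0,0,0,0,0],
    [0.0909,-0.1323,0,0,0,0,0],
    [0,0,0,0,0,0,0],
    [0,0,-0.13,0,0,0,0],
    [0,0,-0.13,0,0,0,0],
    [0,0,-0.1,0,0,0,0],
    [0,0,-0.06,0,0,0,0],
    [0,0,0,0,0,0,0],
    [0,0,0,0,0,0,0]
  ]
}}

```text
clock: 33.28
position: [562.8, -107.1, 55.6]
ee_rot: [0.99, -0.142, 0.001, -0.0]
contact_force: [0.6, -0.6, -1.5]
gripper_width: 48.2
grasp_force: 62.6
```

Emit:
{"api": "servo_tool", "payload": {
  "plan": [
    [0,0,-0.03,0,0,0,0],
    [0,0,-0.015,0,0,0,0],
    [0,0,-0.008,0,0,0,0],
    [0,0,-0.005,0,0,0,0],
    [0,0,0,0,0,0,0],
    [0,0,0,0,0,0,0]
  ]
}}

```text
clock: 34.02
position: [562.3, -107.8, 38.0]
ee_rot: [0.99, -0.143, 0.0, 0.0]
contact_force: [-3.2, 0.9, 5.4]
gripper_width: 48.0
grasp_force: 63.0
```

Emit:
{"api": "servo_tool", "payload": {
  "plan": [
    [0,0,0,0,0,0,0.7],
    [0,0,0,0,0,0,0.9],
    [0,0,0,0,0,0,0.9],
    [0,0,0,0,0,0,0.9],
    [0,0,0.05,0,0,0,0.9],
    [0,0,0.15,0,0,0,0.9],
    [0,0,0.18,0,0,0,1],
    [0,0,0.15,0,0,0,1],
    [-0.05,0.17,0,0,0,0,1],
    [-0.05,0.17,0,0,0,0,1],
    [-0.05,0.17,0,0,0,0,1],
    [0,0,0,0,0,0,1],
    [0,0,0,0,0,0,1]
  ]
}}

```text
clock: 35.65
position: [517.4, 45.5, 197.1]
ee_rot: [0.99, -0.143, 0.001, -0.0]
contact_force: [0.2, -0.0, -0.4]
gripper_width: 85.1
grasp_force: 0.0
```

```bash
python3 tray.py; python3 -c "
from h import *
import meas
d=dict(np.load('top.npz'))
try: meas.run(d)
except Exception: pass
import glob,shutil,os
shutil.copy(sorted(glob.glob('pics/scene_*.png'),key=os.path.getmtime)[-1],'pics/final.png')" 2>/dev/null | grep redjar
```

```text
top g69 80 mid-off [ 0.8 -1.1] ztop 88.9 ext [19. 19. 30.]
top g11 75 mid-off [-1.4  0.1] ztop 89.4 ext [18. 18. 30.]
top gJ 521 mid-off [-2.3  1.5] ztop 89.3 ext [50. 50. 31.]
top y69 87 mid-off [0.  0.7] ztop 89.4 ext [19. 17. 31.]
top yJ 535 mid-off [-2.2  0.6] ztop 89.0 ext [51. 51. 26.]
scene g69 104 mid-off [-1.8 -1.6] ztop 87.4 ext [20. 18. 29.]
scene g11 98 mid-off [-4.2 -0.5] ztop 88.2 ext [51. 18. 31.]
scene gJ 412 mid-off [-4.6 -0.5] ztop 87.7 ext [54. 50. 29.]
scene y69 117 mid-off [-3.3 -0.4] ztop 87.8 ext [16. 18. 29.]
scene yJ 413 mid-off [-3.4 -0.7] ztop 87.3 ext [57. 50. 25.]
[517.55265918  44.57321446 196.62213364]
redjar 68 mid [428.3 183.9  77.6] mean [428.6 182.6  78.6] ext [33.3 16.7 14.2]
```

View pics/final.png

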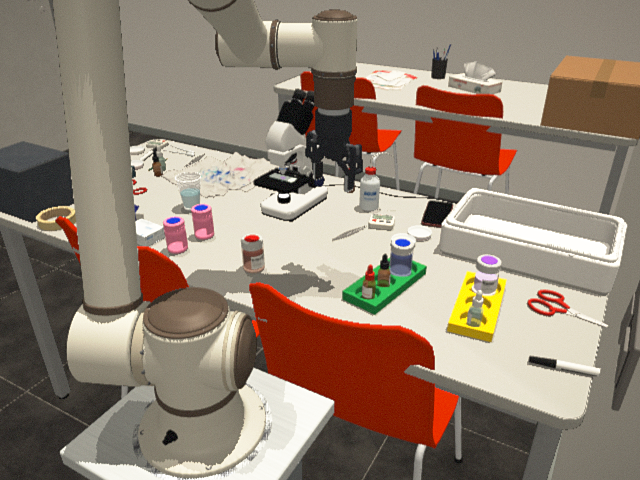

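Both kits are in place: red bottle (369,283), black (384,270) and blue jar (402,255) in the green tray, white bottle (476,307) and violet jar (488,272) in the yellow. In the scene view the red jar is at (253,253), the same pixel as at the start. Its top-view reading (68 pixels) is partly hidden by the arm, so I'm not using it.

```bash
python3 -c "
from bench import arm
print(arm.job_done())"
```

```text
the job is handed in; nothing more can be done
None
```

The job is handed in with both kits made up: by camera every item stands upright on its well floor within about 5 mm of centre, the red jar looks unmoved, and the arm finished at 36 s of the 128 s allowed; the call returned no verdict.

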